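# Refit the gas knob and hold the valve open

## Task

The control knob of the gas ring was pulled off for cleaning. Pick it up, turn it so that its bore matches the flat of the D-shaped valve shaft on the ring's front ledge and push it fully home on the shaft; then press knob and shaft down against the spring to the stop, as one does to open the flame-safety valve, and finish while still holding the knob pressed down with the gripper: do not let go. Leave the shaker, jug and bottle standing where they are.

Things in the scene. Friction and masses are not known exactly. Their poses are not given: they have to be found in the camera images.
- knob: Loose black cooker knob, upright on the counter, 40 mm high, 60 g. Origin: centre of its underside. Round skirt 50 mm diameter (z 0-18), bar grip on top. Bore open from below, 14 mm deep, D-shaped: 15.6 mm circle cut by a flat 2.5 mm from the axis on the +x (pointer) side. It fits the shaft only with knob +x along shaft +x, within about 0.1 rad.
- knob_grip (a point): Middle of the knob's bar grip, on the knob's axis, 29 mm above its underside; axes as the knob's. The bar is 12 mm thick in y, 22 mm high (from 18 to 40 mm above the underside), with parallel sides along x from -21 to +20 mm; at +x it narrows to a pointer nose ending at x = +32 mm, with a white line on top.
- shaft_tip (a point): Centre of the upper end of the upright brass shaft on the stove's ledge; moves with it. z up, +x from the axis to the shaft's flat. 14 mm diameter, flat 2 mm from the axis; top 2.5 mm chamfered by 1.5 mm. It cannot turn. With the knob home, the tip meets the bore's end, 14 mm above the knob's underside.
- spindle (a joint): How far the shaft is pressed down: 0 at rest, 0.006 m at its stop. A spring pushes it back up: about 4 N to start moving it, 10 N at the stop.
- valve: Round black bezel around the shaft, on the ledge: 38 mm diameter, 6 mm high, fixed. Origin: centre of its underside. The unpressed shaft's tip is 30 mm above this origin (24 mm above the bezel); with the knob home and not yet pressed, the skirt hangs 10 mm over the bezel.
- stove: Fixed steel gas ring. Origin: on the counter below the middle of its front ledge; +x to its back. Ledge: x -50 to 60 mm, y -150 to 150 mm, top 55 mm up, a 4 mm high spark button near its +y end. Burner body behind: x 60 to 360 mm, top 80 mm, iron pan ring up to 106 mm round x = 210 mm. The shaft stands on the ledge at x = 0, y -50 to 50 mm.
- shaker: Steel sugar shaker, bystander: 67 mm diameter, 95 mm high, upright; origin at the centre of its base.
- jug: Steel milk jug, bystander: 84 mm diameter, 100 mm high, handle at its +y side reaching 79 mm from its axis; origin at the centre of its base.
- syrup: Grey squeeze bottle, bystander: 64 mm diameter, 190 mm high; origin at the centre of its base.
Mind the look-alikes: they are no part of the job. Leave any pink or purple look-alike of the knob alone.

How it is judged:
By the outcome, as a careful person would: the job done as asked, in the order asked, and still so for the second after the job is handed in, while the arm keeps its last pose, push and grip.
It also fails if it takes over 45 s, if anything falls off the work surface, if the arm or the gripper's body presses on something with over 40 N, if the wrist force passes 120 N, or if a joint passes its speed limit or range.

## Robot

A 7-joint arm with a two-finger parallel gripper is mounted at the origin on the work surface. World frame = base frame: x ahead of the robot, y to its left, z up, the work surface at z = 0. Lengths are in m, angles in rad, forces in N, time in s.
With the tool pointing down it reaches from about 0.4 to 0.85 m from the base axis. Payload 4.5 kg.
Tool frame: the origin (TCP) lies midway between the tips of the shut fingers; the grasp point (between the pads) lies 19 mm behind it; z points along the fingers, y is the line along which they close (so a half turn about z gives the same grasp; the last joint's range is limited). The gripper opens to 88 mm and grips with 3 to 60 N. Pads are 18 mm wide; open, the fingers measure 123 mm over their backs; the gripper's body (75 mm by 187 mm) begins 45 mm behind the grasp point.
Start: joints at [0.034, 0.689, -0.195, 1.565, 0.157, 0.902, -0.215], TCP at [0.625, 0, 0.239] pointing down, gripper open.
Joint ranges: [-3.01, 3.01], [-0.46, 2.08], [-1.47, 1.51], [0.13, 2.56], [-1, 4.14], [0.04, 2.09], [-2.66, 2.66]. Speed limits (rad/s): [2.57, 2.57, 3.14, 3.14, 3.14, 3.14, 3.14].

## Interface

Orientations are given as a unit quaternion [x, y, z, w].
In Python, from plant import r gives the robot as it stands. The module is installed in compiled form; this text tells all that it offers.
- The arm moves only by the tool step_arm, never from a script. Its argument "series" is a list of rows, each a list of 7 numbers: the shift along the world's x, y, z in mm, then the turn, a rotation vector about the world's x, y, z in rad, then the closure, from 0 (fully open) to 1 (shut). A call has 1 to 20 rows; each row shifts and turns the commanded pose from where the row before left it; what a row does not reach is not made up. A row lasts 1/10 s, in which the tool goes at most 50 mm and 8.59 degrees, less where a joint would pass 70% of its speed; a pose out of reach is approached as far as the arm can. A call is refused whole if a number of a shift passes 50 or a number of a turn 0.15, either way. A call with a gripper value outside its range is refused whole. The fingers move at their own pace and stop on an object; "force" is the grip in N (left out, the last holds). Time passes only in rows, so rows that do not move let the fingers close. It gives the time, the measured TCP pose, the force, the opening and the grip force at its end, in the units of the state.
- r.get_state(): the state, without advancing time (a new reading comes with each control period).
- r.snapshot(name): name is "scene" or "side" or "wrist"; returns (picture, depth): 420x560x3 uint8, blue, green, red; 420x560 float32, m along the optical axis (not along the pixel's ray), 0 where there is no reading.
- r.get_calibration(name): a dict with "intrinsics" (3x3 intrinsics, pixels), "pose" (4x4, takes a point from camera to world coordinates). Camera axes: x right, y up, looking along -z (the intrinsics and any distortion apply to the point x, -y, -z); pixel columns grow to the right and rows downward; lengths in m; the calibration is good to about 2 mm. A picture is of the moment at which its call begins: read the wrist's pose just before it. get_calibration takes no time and is no camera call; for the wrist camera it gives the pose at the moment of the call.
- r.finish_job(): hands the job in; it is judged then, once.
The state is a dict: "clock": time; "q": joint angles; "qd": joint speeds; "joint_torque": joint torques, N m; "tool_pos": TCP position; "eef_rot": TCP orientation; "contact_force": force on the tool from outside, world axes, zero at the start; "moment": the same for the moment, N m; "opening": opening from 0.0 (shut) to 1.0 (fully open); "finger_force": force on a finger pad.
Only numpy, scipy, OpenCV 4.12 (cv2) and the standard library are available. Lean on these libraries where they do the work, as an engineer would, in place of code of your own. Each camera call takes 0.05 s, during which the arm holds its last target. There are 200 camera calls.

## Working session

There is one attempt and no reset: what is moved stays moved. The work goes in short steps, Python scripts to look and compute and a tool call to move; the robot and the scene stay as the last step left them, time stands still between calls to the robot, and variables do not carry over. Pictures are saved under pics/ and viewed, at most 10 in all, crops included, and the job is handed in when it is done.

Besides the shell and the picture viewer there is one more tool, called as a command line: name --pt "numbers of a row" for each row, then --argument value for the rest. step_arm: Moves the arm, as the interface text tells. Its arguments: {"type":"object","properties":{"series":{"type":"array"},"force":{"type":"number"}},"required":["series"]}

```bash
mkdir -p pics; cat > h.py <<'E'
import numpy as np, cv2
from plant import r
def snap(n,f):
    c=r.get_calibration(n); im,d=r.snapshot(n); cv2.imwrite('pics/'+f+'.png',im); np.savez('pics/'+f,im=im,d=d,K=c['intrinsics'],T=c['pose']); return im,d,c
def load(f):
    z=np.load('pics/'+f+'.npz'); return z['im'],z['d'],z['K'],z['T']
def ray(K,T,u,v):
    p=np.array([(u-K[0,2])/K[0,0],-(v-K[1,2])/K[1,1],-1.]); return T[:3,3],T[:3,:3]@p
def plane(K,T,u,v,z):
    o,d=ray(K,T,u,v); return o+d*(z-o[2])/d[2]
def pt(K,T,d,u,v):
    o,w=ray(K,T,u,v); return o+w*d[int(v),int(u)]
def proj(K,T,P):
    p=T[:3,:3].T@(np.array(P)-T[:3,3]); return K[0,2]+K[0,0]*p[0]/-p[2], K[1,2]-K[1,1]*p[1]/-p[2]
E
python3 - <<'E'
from h import *
a=[snap(n,n+'0') for n in('scene','side','wrist')]
for x in a: print(x[2].keys(),np.round(x[2]['intrinsics'],1).tolist(),np.round(x[2]['pose'],3).tolist())
cv2.imwrite('pics/sw.png',cv2.resize(np.hstack([a[0][0],a[2][0]]),(800,300)))
s=r.get_state(); print(s)
E
```

```text
dict_keys(['intrinsics', 'pose']) [[394.7, 0.0, 277.7], [0.0, 394.7, 207.4], [0.0, 0.0, 1.0]] [[-0.451, -0.532, 0.716, 1.354], [0.893, -0.278, 0.355, 0.412], [0.01, 0.8, 0.6, 0.787], [0.0, 0.0, 0.0, 1.0]]
dict_keys(['intrinsics', 'pose']) [[489.8, 0.0, 266.5], [0.0, 489.8, 207.8], [0.0, 0.0, 1.0]] [[-0.797, 0.46, -0.393, 0.059], [-0.604, -0.605, 0.518, 0.603], [0.001, 0.65, 0.76, 1.009], [0.0, 0.0, 0.0, 1.0]]
dict_keys(['intrinsics', 'pose']) [[319.5, 0.0, 277.9], [0.0, 319.5, 207.9], [0.0, 0.0, 1.0]] [[1.0, -0.0, 0.001, 0.625], [-0.0, 0.957, 0.292, 0.075], [-0.001, -0.292, 0.957, 0.384], [0.0, 0.0, 0.0, 1.0]]
{'clock': 0.15, 'q': array([ 0.03377704,  0.68979046, -0.19454064,  1.56604963,  0.15729478,
        0.90249851, -0.21509701]), 'qd': array([ 3.31647039e-05, -3.55479855e-03,  6.70549519e-05, -2.45380604e-03,
        1.51052874e-03, -5.42959487e-04,  1.39149319e-03]), 'joint_torque': array([-1.46674727e-03, -5.27863634e+01, -1.26819178e+00, -1.53587687e+01,
       -5.24473807e-02,  3.92338901e-03,  1.12435155e-04]), 'tool_pos': array([ 6.24544662e-01, -1.14921729e-05,  2.38109933e-01]), 'eef_rot': array([ 7.07074279e-01,  7.07138957e-01, -5.08893617e-04, -4.48502754e-04]), 'contact_force': array([-0.05288902,  0.56505052, -1.26999297]), 'moment': array([-0.01913324, -0.00238475,  0.00966383]), 'finger_force': 0.0, 'opening': 0.9969012931720076}
```

View pics/scene0.png

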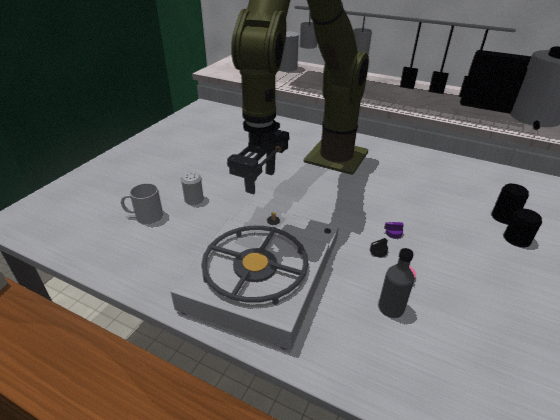

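View pics/wrist0.png

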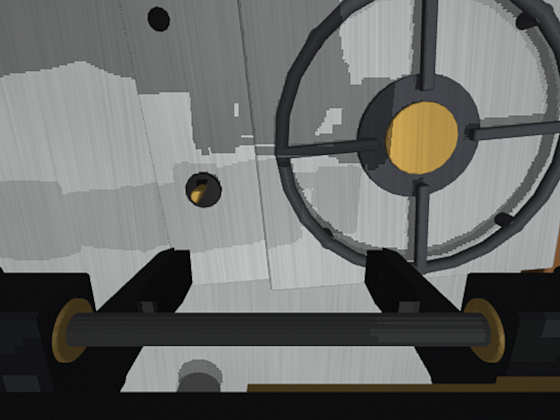

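The scene view shows the bare shaft at (273,219), the black knob at (380,247), the purple look-alike at (394,229), a pink one behind the bottle at (410,272), and the bottle at (396,290). The wrist view shows the shaft and bezel at (203,188) and the spark button at (158,19).

View pics/side0.png

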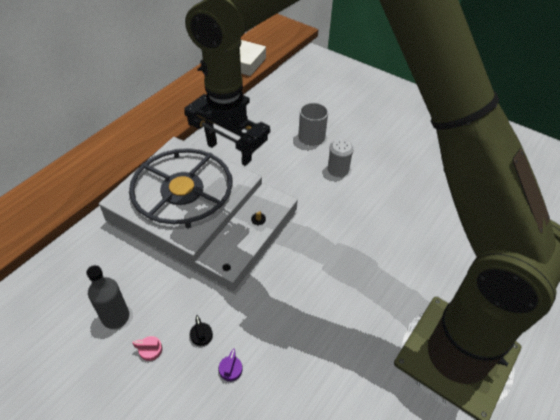

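```bash
python3 - <<'E'
from h import *
im,d,K,T=load('scene0')
for n,u,v,z in [('knob',380,246,.03),('purple',394,229,.03),('bottlebase',394,305,0.01),('shaker',192,190,.09),('jug',147,205,.1),('valve',273,220,.061),('button',327,231,.059)]:
    print(n,plane(K,T,u,v,z).round(3),pt(K,T,d,u,v).round(3))
im,d,K,T=load('wrist0')
for n,u,v,z in [('bezel',203,189,.061),('button',158,19,.059)]: print(n,plane(K,T,u,v,z).round(4),pt(K,T,d,u,v).round(4))
E
```

```text
knob [0.479 0.303 0.03 ] [0.472 0.303 0.025]
purple [0.385 0.321 0.03 ] [0.375 0.32  0.022]
bottlebase [0.652 0.389 0.01 ] [0.688 0.39  0.05 ]
shaker [ 0.565 -0.278  0.09 ] [ 0.532 -0.307  0.061]
jug [ 0.699 -0.337  0.1  ] [ 0.673 -0.367  0.072]
valve [ 0.548 -0.002  0.061] [ 0.548 -0.003  0.06 ]
button [0.52  0.156 0.059] [0.52  0.156 0.06 ]
bezel [ 0.5463 -0.003   0.061 ] [5.498e-01 4.000e-04 7.540e-02]
button [0.516 0.154 0.059] [0.5157 0.1542 0.058 ]
```

step_arm --pt "-20 -8 -20 0 0 0 0" --pt "-20 -8 -20 0 0 0 0" --pt "-20 -8 -20 0 0 0 0" --pt "-17 -6 -20 0 0 0 0" --pt "0 0 0 0 0 0 0" --pt "0 0 0 0 0 0 0"

```text
clock: 0.75
tool_pos: [0.5488, -0.0297, 0.159]
eef_rot: [0.707, 0.707, 0.0, 0.0]
contact_force: [1.3, -0.8, 0.0]
opening: 0.999
finger_force: 0.0
```

```bash
python3 - <<'E'
from h import *
im,d,c=snap('wrist','shaft'); K,T=c['intrinsics'],c['pose']
print(r.get_state()['tool_pos'])
u,v=proj(K,T,[.547,-.003,.08]); print(u,v)
u,v=int(u),int(v); cr=im[max(0,v-50):v+50,u-60:u+60]; print(max(0,v-50),u-60)
cv2.imwrite('pics/shaftc.png',cv2.resize(cr,None,fx=6,fy=6,interpolation=cv2.INTER_CUBIC))
E
```

```text
[ 0.54987227 -0.02932546  0.15955642]
275.2770651225013 180.8483842342488
130 215
```

View pics/shaftc.png

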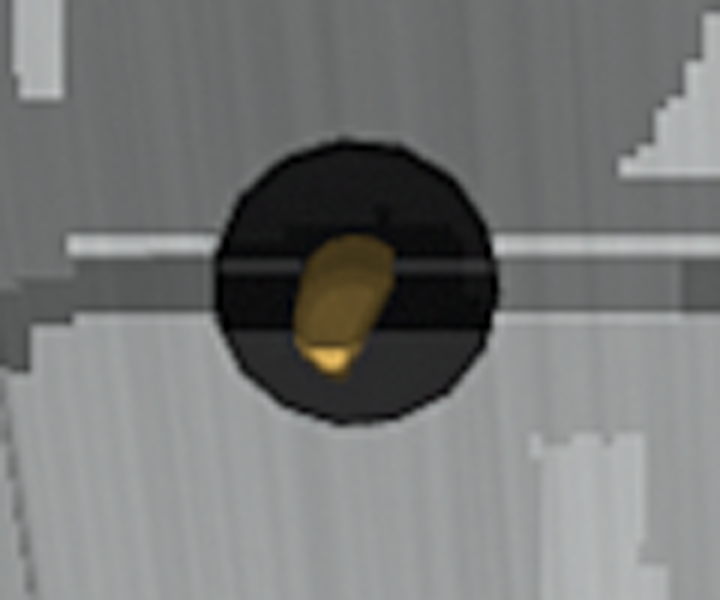

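Contrast here is modest, but the flat's edge runs from about crop (393,270) to (352,370), so it faces +x and slightly −y. I'll take one more view with the camera directly above.

step_arm --pt "0 -16 -13 0 0 0 0" --pt "0 -15 -13 0 0 0 0" --pt "0 -15 -13 0 0 0 0" --pt "0 0 0 0 0 0 0" --pt "0 0 0 0 0 0 0"

```text
clock: 1.3
tool_pos: [0.5477, -0.0767, 0.1191]
eef_rot: [0.708, 0.707, -0.0, -0.0]
contact_force: [-0.1, -0.5, 0.4]
opening: 1.002
finger_force: 0.0
```

```bash
python3 - <<'E'
from h import *
im,d,c=snap('wrist','shaft2'); K,T=c['intrinsics'],c['pose']
print(r.get_state()['tool_pos'],T[:3,3])
u,v=proj(K,T,[.547,-.003,.08]); print(u,v)
u,v=int(u),int(v); v0=max(0,v-50);cr=im[v0:v0+100,u-60:u+60]; print(v0,u-60)
g=np.clip(255*(cr/255.)**.5,0,255).astype(np.uint8)
cv2.imwrite('pics/shaftc2.png',cv2.resize(g,None,fx=6,fy=6,interpolation=cv2.INTER_CUBIC))
hsv=cv2.cvtColor(im,cv2.COLOR_BGR2HSV)
m=((hsv[...,1]>100)&(abs(hsv[...,0].astype(int)-22)<12)).astype(np.uint8); m[:,:u-50]=0;m[:,u+50:]=0;m[v+50:]=0
ys,xs=np.nonzero(m); print(len(xs),xs.min(),xs.max(),ys.min(),ys.max())
for y in range(ys.min(),ys.max()+1): print(y,xs[ys==y].min(),xs[ys==y].max(), [round(float(x),3) for x in plane(K,T,xs[ys==y].max()+.5,y,.0845)[:2]])
# bezel
k=(im.max(2)<45)|(m>0)
n,l,st,ce=cv2.connectedComponentsWithStats(k[v0:v0+100,u-60:u+60].astype(np.uint8)); print(st,ce)
E
```

```text
[ 0.54809201 -0.0757705   0.1195538 ] [ 0.54789853 -0.00173489  0.26538051]
276.5693452203485 113.01956197287494
63 216
383 262 282 103 129
103 271 277 [0.548, 0.002]
104 269 280 [0.549, 0.002]
105 267 281 [0.55, 0.001]
106 266 282 [0.55, 0.001]
107 265 282 [0.55, 0.0]
108 264 282 [0.55, -0.0]
109 263 281 [0.55, -0.001]
110 263 281 [0.55, -0.001]
111 262 280 [0.549, -0.002]
112 262 280 [0.549, -0.002]
113 262 279 [0.549, -0.003]
114 262 279 [0.549, -0.003]
115 262 279 [0.549, -0.004]
116 262 278 [0.548, -0.005]
117 262 278 [0.548, -0.005]
118 262 277 [0.548, -0.006]
119 262 277 [0.548, -0.006]
120 262 276 [0.547, -0.007]
121 263 276 [0.547, -0.007]
122 263 275 [0.546, -0.008]
123 263 275 [0.546, -0.008]
124 264 274 [0.546, -0.009]
125 265 274 [0.546, -0.009]
126 266 274 [0.546, -0.01]
127 267 273 [0.545, -0.01]
128 269 273 [0.545, -0.011]
129 271 272 [0.545, -0.011]
[[   0    0  120  100 9074]
 [  29   21   60   63 2926]] [[59.79920652 48.809676  ]
 [58.5721121  51.64080656]]
```

View pics/shaftc2.png

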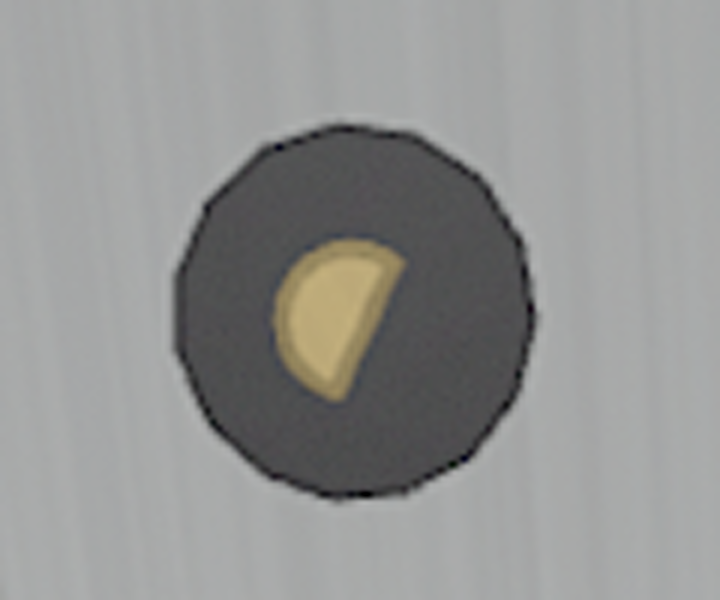

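Clear view now: the flat runs from crop (402,262) to (345,400) and faces right and slightly down. The bezel centre is at about crop (355,312).

```bash
python3 - <<'E'
from h import *
im,d,K,T=load('shaft2')
print('bezel',plane(K,T,274.6,114.6,.061), 'depth ledge',pt(K,T,d,330,115),'bezel top',pt(K,T,d,295,115),'tip',pt(K,T,d,270,115))
hsv=cv2.cvtColor(im,cv2.COLOR_BGR2HSV)
m=((hsv[...,1]>100)&(abs(hsv[...,0].astype(int)-22)<12)).astype(np.uint8); m[:,:226]=0;m[:,326:]=0;m[163:]=0
E=[];A=[]
for y in range(107,127):
    xs=np.nonzero(m[y])[0]; E.append(plane(K,T,xs.max()+.5,y,.0835)[:2]); A.append(plane(K,T,xs.min()-.5,y,.0835)[:2])
E=np.array(E);p=np.polyfit(E[:,1],E[:,0],1); print('flat normal deg',-np.degrees(np.arctan(p[0])))
A=np.array(A);M=np.c_[2*A,np.ones(len(A))];s=np.linalg.lstsq(M,(A**2).sum(1),rcond=None)[0];print('arc centre',s[:2],np.sqrt(s[2]+s[0]**2+s[1]**2))
n=np.array([1,-p[0]])/np.hypot(1,p[0]); print('dist flat',((E-s[:2])@n).mean())
# stove yaw from edge? button vs bezel
im,d,K,T=load('wrist0'); print(plane(K,T,158,19,.059))
E
```

```text
bezel [ 0.54569558 -0.00405772  0.061     ] depth ledge [ 0.58051131 -0.00442434  0.05593917] bezel top [ 0.55814129 -0.00429665  0.06267452] tip [ 0.54347823 -0.00397864  0.08577427]
flat normal deg -25.189999372175254
arc centre [ 0.5458539  -0.00457537] 0.007271217816947032
dist flat 0.0020267093472460113
[0.51603368 0.15397917 0.059     ]
```

step_arm --pt "0 0 40 0 0 0 0" --pt "-10 40 20 0 0 0 0" --pt "-10 45 10 0 0 0 0" --pt "-10 45 0 0 0 0 0" --pt "-10 45 0 0 0 0 0" --pt "-10 45 0 0 0 0 0" --pt "-13 45 0 0 0 0 0" --pt "-10 35 0 0 0 0 0" --pt "0 0 0 0 0 0 0" --pt "0 0 0 0 0 0 0"

```text
clock: 2.35
tool_pos: [0.4745, 0.2255, 0.1902]
eef_rot: [0.706, 0.708, 0.0, -0.0]
contact_force: [-0.9, -0.7, -0.9]
opening: 1.0
finger_force: 0.0
```

```bash
python3 - <<'E'
from h import *
im,d,c=snap('wrist','knob1'); K,T=c['intrinsics'],c['pose']
print(r.get_state()['tool_pos'],T[:3,3])
g=np.clip(255*(im/255.)**.5,0,255).astype(np.uint8)
cv2.imwrite('pics/knob1g.png',g)
E
```

```text
[0.47503879 0.22376124 0.19006145] [0.47407462 0.30042867 0.33653728]
```

View pics/knob1g.png

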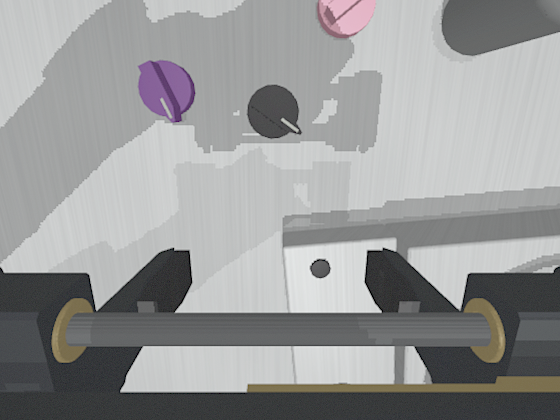

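The picture shows the black knob at (273,111) with its white pointer line toward (298,132). The purple one is at (166,90), the pink one at (346,10) and the bottle at top right. Next I measure the knob's pose.

```bash
python3 - <<'E'
from h import *
im,d,K,T=load('knob1')
print('purple',plane(K,T,166,90,.018),'pink',plane(K,T,346,10,.018))
v0,u0=70,233;cr=im[v0:155,u0:318]
print(im[111,270],im[90,320],im[127,290])
k=(cr.max(2)<30).astype(np.uint8)
n,l,st,ce=cv2.connectedComponentsWithStats(k); i=1+st[1:,4].argmax(); print(st[i],ce[i]+[u0,v0])
m=cv2.morphologyEx((l==i).astype(np.uint8),cv2.MORPH_OPEN,cv2.getStructuringElement(cv2.MORPH_ELLIPSE,(21,21)))
cs=max(cv2.findContours(m,0,1)[0],key=cv2.contourArea); (a,b),s,an=cv2.fitEllipse(cs); print('ell',a+u0,b+v0,s); c=plane(K,T,a+u0,b+v0,.009); print('knob',c)
h=cv2.cvtColor(cr,cv2.COLOR_BGR2GRAY)
hull=cv2.erode(cv2.drawContours(np.zeros_like(k),[cv2.convexHull(max(cv2.findContours((l==i).astype(np.uint8),0,1)[0],key=cv2.contourArea))],-1,1,-1),np.ones((2,2)))
ys,xs=np.nonzero((h>70)&(hull>0)); print(len(xs))
P=np.array([plane(K,T,x+u0,y+v0,.04)[:2] for x,y in zip(xs,ys)]); q=P.mean(0);w=np.linalg.svd(P-q)[2][0]; w*=np.sign(w[0]); print('line mid',q,'ang',np.degrees(np.arctan2(w[1],w[0])),'ang from centre',np.degrees(np.arctan2(*(q-c[:2])[::-1])), np.hypot(*(q-c[:2])))
cv2.imwrite('pics/kz.png',np.hstack([cv2.resize(np.clip(255*(cr/255.)**.45,0,255).astype(np.uint8),None,fx=7,fy=7,interpolation=cv2.INTER_CUBIC)]))
E
```

```text
purple [0.36947864 0.31871039 0.018     ] pink [0.53380511 0.38519604 0.018     ]
[25 24 25] [105 106 104] [82 87 85]
[  15   15   53   53 2055] [272.41800487 111.13138686]
ell 270.437313079834 109.6364974975586 (43.87446594238281, 52.957489013671875)
knob [0.4670427  0.30147913 0.009     ]
126
line mid [0.48632825 0.2869597 ] ang -33.58106024986199 ang from centre -36.974847952971864 0.024140145309321712
```

View pics/kz.png

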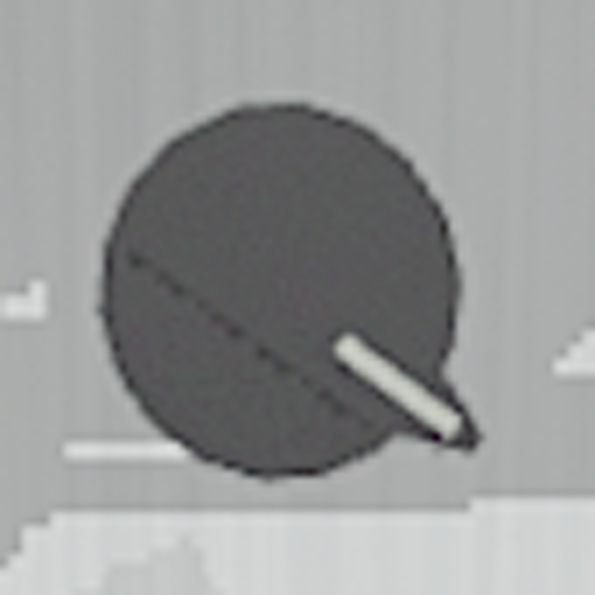

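step_arm --pt "-1 11 -10 0 0 0.14 0.4" --pt "-1 11 -15 0 0 0.14 0.4" --pt "-1 11 -18 0 0 0.14 0.4" --pt "-1 11 -18 0 0 0.14 0.4" --pt "-1 11 -18 0 0 0.14 0.4" --pt "-1 10 -18 0 0 0.14 0.4" --pt "0 10 -18 0 0 0.14 0.4" --pt "0 0 0 0 0 0 0.4" --pt "0 0 0 0 0 0 0.4"

```text
clock: 3.3
tool_pos: [0.4697, 0.2973, 0.0749]
eef_rot: [0.294, 0.956, -0.001, 0.0]
contact_force: [-0.5, -0.6, -0.1]
opening: 0.595
finger_force: 0.0
```

```bash
python3 - <<'E'
from h import *
im,d,c=snap('wrist','knob2'); K,T=c['intrinsics'],c['pose']
s=r.get_state(); print(s['tool_pos'],s['eef_rot'],s['q'][6],T[:3,3],s['opening'])
g=np.clip(255*(im/255.)**.45,0,255).astype(np.uint8)
p=s['tool_pos'].copy()
for z in (.04,.018): 
    u,v=proj(K,T,[p[0],p[1],z]); print(z,u,v)
cv2.imwrite('pics/knob2g.png',cv2.resize(g[120:370,130:430],None,fx=2.4,fy=2.4,interpolation=cv2.INTER_CUBIC))
E
```

```text
[0.46996893 0.29742851 0.07535383] [ 2.93501806e-01  9.55958341e-01 -2.61018510e-04  5.22009788e-04] -0.16200731475728564 [0.40743206 0.33946328 0.22113233] 0.6018328205815456
0.04 278.8949234788866 239.2458396186762
0.018 278.84378093587713 226.70382536754516
```

View pics/knob2g.png

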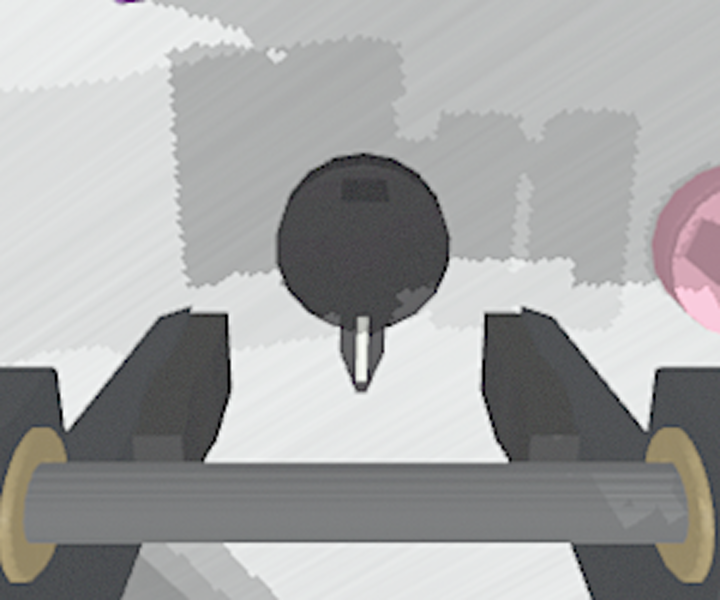

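The knob is centred between the fingers at crop (363,244), with its pointer straight down the image, so the angle matches. It needs about a 3.5 mm correction. Now descend and grip.

step_arm --pt "-1 2 -10 0 0 0 0.4" --pt "-1 1.5 -10 0 0 0 0.4" --pt "0 0 -12 0 0 0 0.4" --pt "0 0 -12 0 0 0 0.4" --pt "0 0 -10 0 0 0 0.4" --pt "0 0 0 0 0 0 0.4" --pt "0 0 0 0 0 0 0.4" --force 30

```text
clock: 4.05
tool_pos: [0.4669, 0.3024, 0.0203]
eef_rot: [0.291, 0.957, -0.0, -0.0]
contact_force: [-0.3, -0.2, -0.8]
opening: 0.596
finger_force: 0.0
```

step_arm --pt "0 0 0 0 0 0 1" --pt "0 0 0 0 0 0 1" --pt "0 0 0 0 0 0 1" --pt "0 0 0 0 0 0 1" --pt "0 0 0 0 0 0 1" --pt "0 0 0 0 0 0 1"

```text
clock: 4.65
tool_pos: [0.4671, 0.3025, 0.0209]
eef_rot: [0.291, 0.957, 0.0, 0.0]
contact_force: [-0.4, -0.7, 1.7]
opening: 0.135
finger_force: 30.0
```

step_arm --pt "0 0 20 0 0 0 1" --pt "0 0 40 0 0 0 1" --pt "0 0 40 0 0 0 1" --pt "9 -37 20 0 0 0.04 1" --pt "10 -38 0 0 0 0.04 1" --pt "10 -38 0 0 0 0.04 1" --pt "10 -39 0 0 0 0.046 1" --pt "10 -39 0 0 0 0 1" --pt "10 -39 0 0 0 0 1" --pt "10 -39 0 0 0 0 1" --pt "10 -38 0 0 0 0 1" --pt "0 0 0 0 0 0 1" --pt "0 0 0 0 0 0 1" --pt "0 0 0 0 0 0 1"

```text
clock: 6.05
tool_pos: [0.5457, -0.0028, 0.1408]
eef_rot: [0.21, 0.978, 0.001, -0.0]
contact_force: [-0.2, 0.8, -0.6]
opening: 0.131
finger_force: 30.0
```

```bash
python3 - <<'E'
from h import *
im,d,c=snap('wrist','hand'); K,T=c['intrinsics'],c['pose']
s=r.get_state(); p=s['tool_pos'];print(p,s['eef_rot'],s['q'][6],s['opening'])
for dz in (.0195,-.003,-.02): print(dz,proj(K,T,p+[0,0,dz]))
g=np.clip(255*(im/255.)**.45,0,255).astype(np.uint8)
cv2.imwrite('pics/handg.png',cv2.resize(g[180:360,170:390],None,fx=3.3,fy=3.3,interpolation=cv2.INTER_CUBIC))
E
```

```text
[ 0.54570901 -0.00247817  0.14084805] [ 2.09396729e-01  9.77830550e-01  6.25733646e-04 -1.84814053e-04] 0.5108225413493126 0.1334846066973538
0.0195 (np.float64(279.27931149657365), np.float64(285.5677916352275))
-0.003 (np.float64(279.06424525194865), np.float64(262.7165333588065))
-0.02 (np.float64(278.93569283898114), np.float64(249.05755867451998))
```

View pics/handg.png

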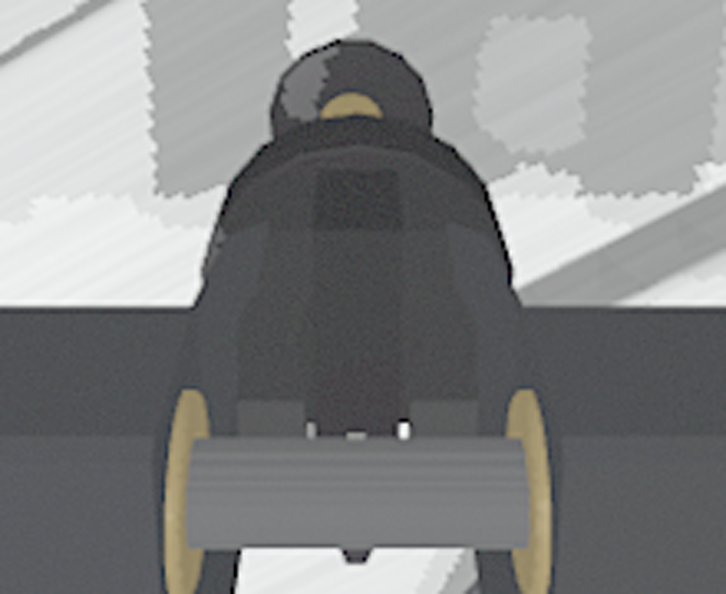

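The knob is held between the fingers with the pointer toward the image bottom. Skirt rear rim is at crop (357,148), bar rear end at (358,230), and the shaft and bezel show behind at (350,93). From this I compute the alignment offsets.

```bash
python3 - <<'E'
from h import *
im,d,K,T=load('hand')
p=np.array([.5457,-.0025,.1408]); 
px=lambda x,y:(170+(x+.5)/3.3-.5,180+(y+.5)/3.3-.5)
up=T[:2,1]/np.linalg.norm(T[:2,1]); rt=T[:2,0]/np.linalg.norm(T[:2,0])
print('knob x ang',np.degrees(np.arctan2(*(-up)[::-1])))
under=p[2]-.0205
def rel(n,x,y,z,back):
    P=plane(K,T,*px(x,y),z); a=P[:2]-up*back; print(n,'axis',a.round(4),'rel TCP along knob+x %.1f right %.1f mm'%(-(a-p[:2])@up*1e3,(a-p[:2])@rt*1e3))
rel('skirt top rim',357,148,under+.018,.025)
rel('skirt bot rim',357,117,under,.025)
rel('bar end top',358,230,under+.04,.021)
rel('bar end bot',358,170,under+.018,.021)
rel('bezel top rim',352,40,.061,.019)
rel('bezel base rim',352,38,.055,.019)
rel('shaft tip',350,93,.085,.0055)
E
```

```text
knob x ang -24.25788198462382
skirt top rim axis [ 0.549  -0.0047] rel TCP along knob+x 3.9 right -0.6 mm
skirt bot rim axis [ 0.55   -0.0051] rel TCP along knob+x 4.9 right -0.6 mm
bar end top axis [ 0.5486 -0.0043] rel TCP along knob+x 3.4 right -0.5 mm
bar end bot axis [ 0.5487 -0.0043] rel TCP along knob+x 3.4 right -0.5 mm
bezel top rim axis [ 0.5455 -0.0043] rel TCP along knob+x 0.5 right -1.7 mm
bezel base rim axis [ 0.5464 -0.0047] rel TCP along knob+x 1.6 right -1.7 mm
shaft tip axis [ 0.5376 -0.001 ] rel TCP along knob+x -8.0 right -2.0 mm
```

```bash
python3 - <<'E'
from h import *
def run(f,p,q,under,L):
    im,d,K,T=load(f); p=np.array(p)
    up=T[:2,1]/np.linalg.norm(T[:2,1]); rt=T[:2,0]/np.linalg.norm(T[:2,0])
    print(f)
    for n,x,y,z,b in L:
        P=plane(K,T,*q(x,y),under+z); a=P[:2]-up*b; print(n,a.round(4),'rel +x %.1f right %.1f'%(-(a-p)@up*1e3,(a-p)@rt*1e3))
L=lambda a:[(n,)+v for n,v in a.items()]
run('knob2',[.46997,.29743],lambda x,y:(130+(x+.5)/2.4-.5,120+(y+.5)/2.4-.5),0,L(dict(botrim=(363,155,0,.025),frontrim=(363,328,.018,-.025),barbacktop=(365,202,.04,.021),barbackbot=(365,178,.018,.021),nose=(361,391,.04,-.032))))
run('hand',[.5457,-.0025],lambda x,y:(170+(x+.5)/3.3-.5,180+(y+.5)/3.3-.5),.1408-.0205,L(dict(nose=(356,562,.04,-.032),noseb=(356,562,.018,-.032))))
run('hand',[.5457,-.0025],lambda x,y:(170+(x+.5)/3.3-.5,180+(y+.5)/3.3-.5),0,L(dict(shaftbase=(350,93,.061,.007),bezelrim=(352,40,.061,.019))))
E
```

```text
knob2
botrim [0.4706 0.2988] rel +x -0.3 right 1.5
frontrim [0.4683 0.3003] rel +x -3.0 right 1.5
barbacktop [0.4697 0.2997] rel +x -1.5 right 1.7
barbackbot [0.4695 0.3001] rel +x -1.9 right 1.9
nose [0.4686 0.2993] rel +x -2.1 right 0.8
hand
nose [ 0.548  -0.0044] rel +x 2.9 right -0.8
noseb [ 0.5654 -0.0122] rel +x 21.9 right -0.8
hand
shaftbase [ 0.5455 -0.0048] rel +x 0.8 right -2.1
bezelrim [ 0.5455 -0.0043] rel +x 0.5 right -1.7
```

Knob axis is 3.4 mm ahead of the TCP along the pointer direction. Both knob and shaft are measured in this same picture, so the needed shift is about (−3, 0) mm. Then a guarded descent.

step_arm --pt "-3 0 -10 0 0 0 1" --pt "0 0 -12 0 0 0 1" --pt "0 0 -8 0 0 0 1" --pt "0 0 0 0 0 0 1" --pt "0 0 0 0 0 0 1"

```text
clock: 6.6
tool_pos: [0.5428, -0.0043, 0.1103]
eef_rot: [0.211, 0.978, -0.0, -0.0]
contact_force: [0.1, 0.1, -0.3]
opening: 0.132
finger_force: 30.0
```

step_arm --pt "0 0 -2 0 0 0 1" --pt "0 0 -2 0 0 0 1" --pt "0 0 -2 0 0 0 1" --pt "0 0 0 0 0 0 1" --pt "0 0 0 0 0 0 1"

```text
clock: 7.1
tool_pos: [0.5431, -0.0045, 0.1048]
eef_rot: [0.211, 0.978, 0.0, 0.0]
contact_force: [0.3, -0.7, -1.3]
opening: 0.135
finger_force: 30.0
```

step_arm --pt "-0.3 1.7 1 0 0 0 1" --pt "0 0 -1 0 0 0 1" --pt "0 0 -1.5 0 0 0 1" --pt "0 0 -1.5 0 0 0 1" --pt "0 0 0 0 0 0 1" --pt "0 0 0 0 0 0 1"

```text
clock: 7.7
tool_pos: [0.5427, -0.0028, 0.1017]
eef_rot: [0.211, 0.978, 0.0, -0.0]
contact_force: [-0.5, 0.3, -0.5]
opening: 0.135
finger_force: 30.0
```

step_arm --pt "0 0 -1.5 0 0 0 1" --pt "0 0 -1.5 0 0 0 1" --pt "0 0 0 0 0 0 1" --pt "0 0 0 0 0 0 1"

```text
clock: 8.1
tool_pos: [0.5427, -0.0028, 0.0987]
eef_rot: [0.211, 0.978, 0.0, -0.0]
contact_force: [0.0, -0.1, -1.0]
opening: 0.135
finger_force: 30.0
```

step_arm --pt "0 0 -1.5 0 0 0 1" --pt "0 0 -1.5 0 0 0 1" --pt "0 0 -1.5 0 0 0 1" --pt "0 0 -1 0 0 0 1" --pt "0 0 0 0 0 0 1" --pt "0 0 0 0 0 0 1"

```text
clock: 8.7
tool_pos: [0.5427, -0.0028, 0.0932]
eef_rot: [0.211, 0.978, 0.0, -0.0]
contact_force: [-0.3, 0.2, -0.4]
opening: 0.131
finger_force: 30.0
```

Free sliding with no side force, so the bore is on the shaft. Continue to home.

step_arm --pt "0 0 -1 0 0 0 1" --pt "0 0 -1 0 0 0 1" --pt "0 0 -1 0 0 0 1" --pt "0 0 0 0 0 0 1" --pt "0 0 0 0 0 0 1"

```text
clock: 9.2
tool_pos: [0.5429, -0.0028, 0.0905]
eef_rot: [0.211, 0.978, 0.0, 0.0]
contact_force: [-0.7, -0.1, 3.6]
opening: 0.133
finger_force: 30.0
```

step_arm --pt "0 0 -1 0 0 0 1" --pt "0 0 -1 0 0 0 1" --pt "0 0 -1 0 0 0 1" --pt "0 0 0 0 0 0 1" --pt "0 0 0 0 0 0 1" --force 45

```text
clock: 9.7
tool_pos: [0.5429, -0.0027, 0.0876]
eef_rot: [0.211, 0.978, 0.0, 0.0]
contact_force: [-1.1, -0.8, 7.3]
opening: 0.134
finger_force: 45.0
```

step_arm --pt "0 0 -1 0 0 0 1" --pt "0 0 -1 0 0 0 1" --pt "0 0 0 0 0 0 1" --pt "0 0 0 0 0 0 1"

```text
clock: 10.1
tool_pos: [0.5429, -0.0027, 0.0858]
eef_rot: [0.211, 0.978, 0.0, 0.0]
contact_force: [-1.8, 0.3, 8.0]
opening: 0.131
finger_force: 45.0
```

step_arm --pt "0 0 -1 0 0 0 1" --pt "0 0 0 0 0 0 1" --pt "0 0 0 0 0 0 1"

```text
clock: 10.4
tool_pos: [0.5429, -0.0027, 0.0856]
eef_rot: [0.211, 0.978, -0.0, 0.001]
contact_force: [-3.6, -0.1, 15.9]
opening: 0.132
finger_force: 45.0
```

step_arm --pt "0 0 -1 0 0 0 1" --pt "0 0 0 0 0 0 1" --pt "0 0 0 0 0 0 1"

```text
clock: 10.7
tool_pos: [0.543, -0.0027, 0.0854]
eef_rot: [0.211, 0.978, -0.0, 0.001]
contact_force: [-6.1, -1.7, 24.0]
opening: 0.134
finger_force: 45.0
```

```bash
python3 - <<'E'
from h import *
a,_,_=snap('side','fin'); b,_,_=snap('wrist','finw'); s=r.get_state(); print(s['tool_pos'],s['contact_force'],s['opening'])
G=lambda x:np.clip(255*(x/255.)**.45,0,255).astype(np.uint8)
cv2.imwrite('pics/fing.png',np.hstack([cv2.resize(G(a[160:280,190:330]),(400,343)),cv2.resize(G(b[160:360,165:395]),(400,343))]))
E
```

```text
[ 0.54299271 -0.00270478  0.08543782] [-4.83083974 -1.47970733 23.79437429] 0.1319373636520464
```

View pics/fing.png

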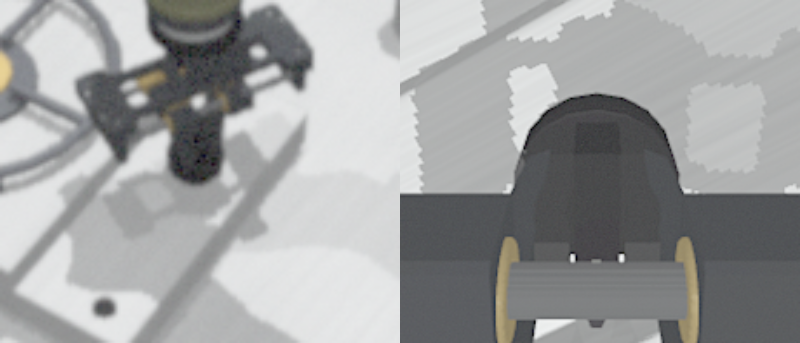

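The side view shows the knob seated over the valve at (195,170). In the wrist view the skirt covers the bezel completely and the knob sits unchanged in the grip. The height matches the stop (underside at about 65 mm) and the push is 24 N, so I hand in.

```bash
python3 -c "
from plant import r
print(r.finish_job())"
```

```text
the job is handed in; nothing more can be done
None
```

The knob is home on the D-shaft and pressed down to its stop with about 24 N, still held in the gripper; I handed the job in at about 11 s on the clock, with the shaker, jug, bottle and look-alikes untouched.

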